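Clear the games tray and open the tealight tin

TASK

Clear up the sideboard's pull-out tray: put both plastic pawns into the square wooden box and the loose tealight into the round steel dish. Then take the screw lid off the steel tin in its wooden holder; nobody remembers whether its thread is ordinary or reversed, so if it will not turn one way, turn it the other until it comes free. Finish while still holding the lid in the gripper, level and still, about a hand's breadth above the tin, so that I can tip the tealight in, and leave the egg cup, the spinning top and the cube puzzle standing where they are.

Things in the scene. Friction and masses are not known exactly. Their poses are not given: they have to be found in the camera images.
- tray: The pull-out tray, fixed: 530 x 800 mm, grey laminate floor whose top is 10 mm above the work surface, wooden sides rising to 42 mm above the work surface. Origin: middle of its underside, on the work surface.
- tin: Round steel tealight tin, 54 mm wide, pressed fast into a square wooden holder (84 x 84 x 13 mm) screwed to the tray: it neither turns nor lifts. Origin: centre of its underside on the tray floor, z up along its axis. Shoulder 26 mm, rim of the neck (44 mm wide) 43.5 mm above the tray floor; 46 mm high with the lid on.
- lid: Loose steel screw lid of the tin, 57 mm in diameter, 19.5 mm high, fluted side, 28 to 49 g. Origin: centre of its lower edge, z up; closed, 26.5 mm above the tray floor. It starts screwed home against its stop, and cannot be pulled off unturned. Which way it loosens (anticlockwise from above if ordinary, clockwise if reversed) differs from run to run and cannot be seen.
- game_box: Square plywood box without a lid, fixed to the tray, 130 x 130 mm outside, 28 mm high, walls and floor 6 mm. Origin: centre of its underside, sides along its x and y.
- dish: Round steel dish, fixed to the tray, 132 mm across its rim and 122 mm at its foot, 22 mm high, wall and floor 3 mm. Origin: centre of its underside.
- tealight: Tealight candle in an aluminium cup, 38 mm in diameter, 16 mm high, 16 g, standing on the tray floor. Origin: centre of its underside.
- egg_cup: Bystander: red ceramic egg cup, 47 mm wide, 48 mm tall, standing on the tray. Origin: centre of its underside.
- spinning_top: Bystander: wooden spinning top, 42 mm wide, 46 mm tall, standing on the flat end of its stem, point up. Origin: centre of its underside.
- cube_puzzle: Bystander: clear acrylic cube puzzle, 40 mm. Origin: centre of its underside.
- lid_top (a point): Centre of the lid's flat top, 19.5 mm above its lower edge. Coarse three-start thread: turned 50 to 95 degrees in its loosening direction the lid is free and lifts straight off; past about 100 degrees it meets another stop. That way it turns with under 0.15 N m; the wrong way it stops within 2 degrees and the fingers slip round it, at 0.35 to 0.7 N m with a 30 N grip, which it bears well.
- pawn1: First white plastic pawn, upright on the tray floor at the start: 46 mm tall, foot 26 mm in diameter and 10 mm high, neck 11 mm, head 20 mm wide, 18 g. Origin: centre of its underside.
- pawn2: Second white plastic pawn, same as the first, upright at the start. Origin: centre of its underside.
Things that resemble listed ones, but are neither listed nor needed, are in the scene too. Leave any blue or pink look-alike of the tealight alone. What is shaped like the lid but red is not meant.

How it is judged:
By the outcome, as a careful person would: the job done as asked, in the order asked, and still so for the second after the job is handed in, while the arm keeps its last pose, push and grip.
It also fails if it takes over 72 s, if anything falls off the work surface, if the arm or the gripper's body presses on something with over 40 N, if the wrist force passes 120 N, or if a joint passes its speed limit or range.

ROBOT

A 7-joint arm with a two-finger parallel gripper is mounted at the origin on the work surface. World frame = base frame: x ahead of the robot, y to its left, z up, the work surface at z = 0. Lengths are in mm, angles in rad, forces in N, time in s.
With the tool pointing down it reaches from about 400 to 875 mm from the base axis. Payload 4.4 kg.
Tool frame: the origin (TCP) lies midway between the tips of the shut fingers; the grasp point (between the pads) lies 19 mm behind it (ctrl.pinch_z is the distance from the TCP to the grasp point, in mm); z points along the fingers, y is the line along which they close (so a half turn about z gives the same grasp; the last joint's range is limited). The gripper opens to 85 mm and grips with 20 to 120 N. Pads are 22 mm wide; open, the fingers measure 114 mm over their backs; the gripper's body (76 mm by 85 mm) begins 54 mm behind the grasp point. The pads swing forward as they close: fully open they stand 13 mm farther back than shut.
Start: joints at [1.093, 0.628, 0.038, 1.517, -0.027, 0.996, -0.02], TCP at [260.197, -595.664, 231.313] pointing down, gripper open.
Joint ranges: [-3.06, 3.06], [-0.37, 2.12], [-1.25, 1.32], [0.18, 2.47], [-1.1, 4.24], [0.23, 1.98], [-2.94, 2.94]. Speed limits (rad/s): [2.57, 2.57, 3.14, 3.14, 3.14, 3.14, 3.14].

INTERFACE

Orientations are given as [roll, pitch, yaw] about the fixed x, y, z axes, in that order (R = Rz(yaw) Ry(pitch) Rx(roll)).
In Python, from cell import read_state, cams, order, ctrl gives the robot as it stands.
- The arm moves only by the tool move_arm, never from a script. Its argument "targets" is text: rows parted by semicolons, each of 7 numbers parted by spaces: the gripper's target within -1 to 1 (fully open at 1, half-way at 0, shut at -1), then the shift along the tool's x, y, z in cm, then the turn, a rotation vector about the tool's x, y, z in degrees. A call has 1 to 5 rows; each row shifts and turns the commanded pose from where the row before left it, along the tool's axes as they then stand; what a row does not reach is not made up. A row lasts 1/12 s, in which the tool goes at most 41.7 mm and 7.16 degrees, less where a joint would pass 70% of its speed; a pose out of reach is approached as far as the arm can. A call with a gripper value outside its range is refused whole. The fingers move at their own pace and stop on an object; the grip force is fixed at half the most. Time passes only in rows, so rows that do not move let the fingers close. It gives the time, the measured TCP pose, the force, the opening and the grip force at its end, in the units of the state.
- read_state(): the state, without advancing time (a new reading comes with each control period).
- cams.get_image(name): name is "scene" or "top"; returns a dict with "color" (480x640x3 uint8, red, green, blue), "fovy" (degrees; the focal length in pixels is half the picture's height over the tangent of half this angle, whatever the lens; pixels are square), "cx", "cy" (the principal point, pixels), "rvec" (rotation vector, rad) and "tvec" (3), from world to camera coordinates, as OpenCV has them. Camera axes: x right, y down, z forward; pixel columns grow to the right and rows downward; lengths in mm; the calibration is good to about 2 mm. A picture is of the moment at which its call begins. There is no depth.
- order.finish_job(): hands the job in; it is judged then, once.
The state is a dict: "clock": time; "qpos": joint angles; "qd": joint speeds; "tau": joint torques, N m; "eef_pos": TCP position; "tool_rot": TCP orientation; "force": force on the tool from outside, world axes, zero at the start; "torque": the same for the moment, N m; "width": finger opening in mm; "gripper_force": force on a finger pad.
Only numpy, scipy, OpenCV 4.12 (cv2) and the standard library are available. Lean on these libraries where they do the work, as an engineer would, in place of code of your own. Each camera call takes 0.05 s, during which the arm holds its last target. There are 200 camera calls.

## Working session

There is one attempt and no reset: what is moved stays moved. The work goes in short steps, Python scripts to look and compute and a tool call to move; the robot and the scene stay as the last step left them, time stands still between calls to the robot, and variables do not carry over. Pictures are saved under pics/ and viewed, at most 10 in all, crops included, and the job is handed in when it is done.

Besides the shell and the picture viewer there is one more tool, called by a JSON object that holds its "name" and its "arguments". move_arm: Moves the arm, as the interface text tells. Its arguments: {"type":"object","properties":{"targets":{"type":"string"}},"required":["targets"]}

```bash
mkdir -p pics; ls; python3 - <<'E'
from cell import read_state, cams, order, ctrl
import cv2,numpy as np
for n in("scene","top"):
    i=cams.get_image(n); cv2.imwrite(f"pics/{n}0.png",i["color"][:,:,::-1]); print(n,i["fovy"],i["cx"],i["cy"],i["rvec"],i["tvec"], i.keys())
    R=cv2.Rodrigues(np.array(i["rvec"],float))[0]; print(-R.T@np.array(i["tvec"]))
s=read_state(); print(s, ctrl.pinch_z)
E
```

```text
pics
scene 55.29301935128972 323.67331621193387 236.5176756262708 [ 1.08402417  2.46242159 -0.97152927] [ 341.70165857 -227.45780735 1522.89377647] dict_keys(['color', 'fovy', 'cx', 'cy', 'rvec', 'tvec'])
[1104.12138016  574.13121644  969.01592154]
top 47.865170793941495 313.4083449605747 240.77215411362369 [ 2.14964427 -2.16007772  0.15303702] [   6.4769315   518.64817157 1119.50628437] dict_keys(['color', 'fovy', 'cx', 'cy', 'rvec', 'tvec'])
[ 363.5428642    12.42797578 1178.98868891]
{'clock': 0.1, 'qpos': array([ 1.09320412,  0.6292704 ,  0.03844312,  1.51825147, -0.02702151,
        0.99630626, -0.01998487]), 'qd': array([-0.0003354 , -0.00268368,  0.00066621, -0.002992  , -0.00087063,
        0.00023974, -0.00038732]), 'tau': array([ 2.21428905e-03, -5.64538693e+01,  1.22992281e+00, -1.93972653e+01,
        1.11422097e-02,  5.50464378e-03,  7.36784244e-06]), 'eef_pos': array([ 259.97670079, -595.13907977,  230.47543242]), 'tool_rot': array([-3.13987476e+00, -1.09029002e-06,  4.11797330e-01]), 'force': array([ 0.2689671 , -0.11880151,  0.14328417]), 'torque': array([ 0.04368761, -0.01966181,  0.03041774]), 'gripper_force': 0.0, 'width': 85.33906562909591} 18.700000000000003
```

View pics/top0.png

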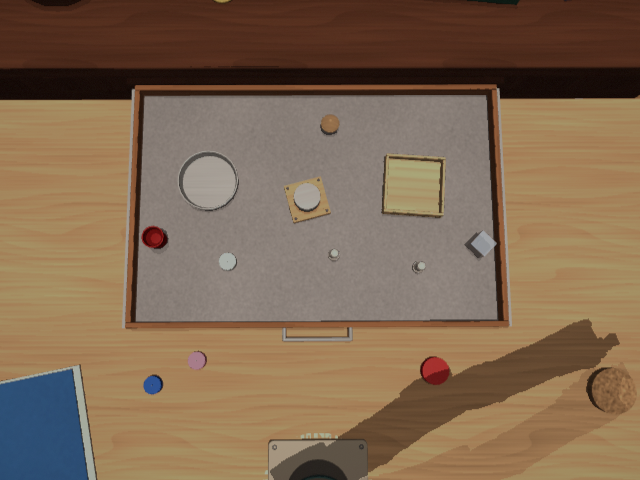

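View pics/scene0.png

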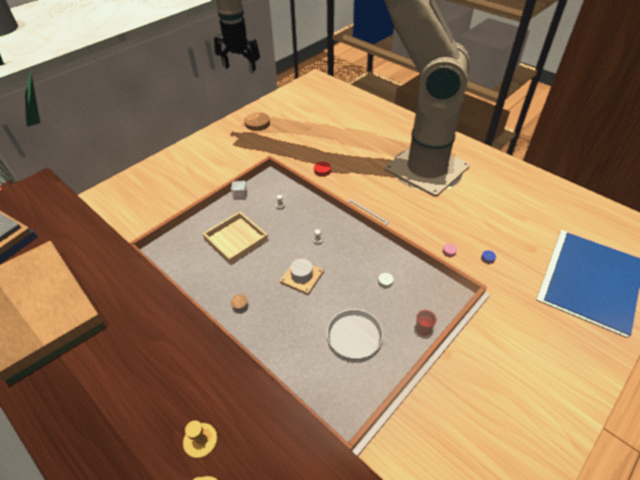

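Top view: dish (208,181), box (414,186), tin (307,197), tealight (228,262), pawns (334,254) and (420,266), egg cup (153,238), top (330,124), cube (483,244). The scene view shows the same things, with the arm clear of the tray.

```bash
cat > h.py <<'E'
from cell import read_state, cams, order, ctrl
import cv2,numpy as np
class V:
    def __init__(s,n):
        s.i=cams.get_image(n); s.c=s.i["color"]; s.R=cv2.Rodrigues(np.array(s.i["rvec"],float))[0]; s.t=np.array(s.i["tvec"],float)
        s.f=240/np.tan(np.radians(s.i["fovy"]/2)); s.o=-s.R.T@s.t
    def ray(s,u,v): return s.R.T@np.array([(u-s.i["cx"])/s.f,(v-s.i["cy"])/s.f,1])
    def plane(s,u,v,z): d=s.ray(u,v); return s.o+d*(z-s.o[2])/d[2]
    def proj(s,p): q=s.R@np.array(p,float)+s.t; return q[:2]/q[2]*s.f+[s.i["cx"],s.i["cy"]]
    def blob(s,u,v,r,thr,sat=60):
        """centroid and bounding rect of bright, unsaturated blob nearest (u,v)"""
        u,v=int(u),int(v); p=s.c[v-r:v+r+1,u-r:u+r+1]; h=cv2.cvtColor(p,cv2.COLOR_RGB2HSV)
        m=((h[...,2]>thr)&(h[...,1]<sat)).astype(np.uint8)
        n,l,st,ce=cv2.connectedComponentsWithStats(m)
        k=1+np.argmax(st[1:,4]); return ce[k]+[u-r,v-r],st[k]+[u-r,v-r,0,0,0]
def tri(a,pa,b,pb):
    d1,d2=a.ray(*pa),b.ray(*pb); d1/=np.linalg.norm(d1);d2/=np.linalg.norm(d2)
    k=np.linalg.lstsq(np.c_[d1,-d2],b.o-a.o,rcond=None)[0]; p,q=a.o+k[0]*d1,b.o+k[1]*d2
    return (p+q)/2,np.linalg.norm(p-q)
E
python3 - <<'E'
from h import *
np.set_printoptions(precision=1,suppress=True)
t=V("top");s=V("scene")
for n,a,b,z,r in [("pawn1",(334,254),(318,236),46,9),("pawn2",(420,266),(280,202),46,9),("tea",(228,262),(386,280),26,16),("lid",(307,197),(302,268),56,19)]:
    for thr in(165,190):
        try:
            ca,ra=t.blob(*a,r,thr); cb,rb=s.blob(*b,r,thr)
            print(n,thr,ca,ra,t.plane(*ca,z),cb,rb,s.plane(*cb,z),*tri(t,ca,s,cb))
        except Exception as e: print(n,thr,e)
print("tray corners z42", [t.plane(*p,42) for p in((135,87),(498,90),(509,324),(126,326))])
print("box", [t.plane(*p,38) for p in((386,154),(446,157),(443,217),(382,212))], t.plane(414,186,38))
print("dish",t.plane(208.5,181,32))
# crops
cs=[(t,334,254),(t,420,266),(t,228,262),(t,307,197),(s,318,236),(s,280,202),(s,386,280),(s,302,268)]
im=np.vstack([np.hstack([cv2.resize(c.c[v-20:v+20,u-20:u+20],(200,200),interpolation=0) for c,u,v in g]) for g in(cs[:4],cs[4:])])
cv2.imwrite("pics/c.png",im[:,:,::-1])
E
```

```text
pawn1 165 [334.1 252.7] [331 250   7   6  31] [491.6 -39.5  46. ] [318.1 235.2] [309 227  19  19 297] [493.7 -28.7  46. ] [490.3 -37.1  37.8] 7.195019690144237
pawn1 190 attempt to get argmax of an empty sequence
pawn2 165 [421.2 265.6] [418 263   7   6  33] [ 463.5 -222.6   46. ] [280.  201.5] [271 193  19  19 295] [ 469.8 -205.7   46. ] [ 462.  -222.1   31.5] 8.805089922866513
pawn2 190 attempt to get argmax of an empty sequence
tea 165 [226.9 260.8] [219 253  17  17 202] [477.5 189.2  26. ] [386.1 279.7] [ 370  264   33   33 1032] [477. 195.  26.] [476.4 191.7  22.7] 5.033692122836642
tea 190 attempt to get argmax of an empty sequence
lid 165 [306.6 195.4] [294 183  26  26 503] [612.9  18.1  56. ] [301.2 260.1] [283 249  39  27 873] [593.7   5.6  56. ] [607.1  18.8  78.8] 2.261571961196559
lid 190 attempt to get argmax of an empty sequence
tray corners z42 [array([861.1, 395.1,  42. ]), array([ 852.3, -405.8,   42. ]), array([ 340.9, -402.6,   42. ]), array([341.2, 393.4,  42. ])]
box [array([ 708.4, -155.2,   38. ]), array([ 701.2, -285.9,   38. ]), array([ 568.5, -274.3,   38. ]), array([ 579.9, -143.6,   38. ])] [ 636.8 -214.1   38. ]
dish [651.  230.9  32. ]
```

View pics/c.png

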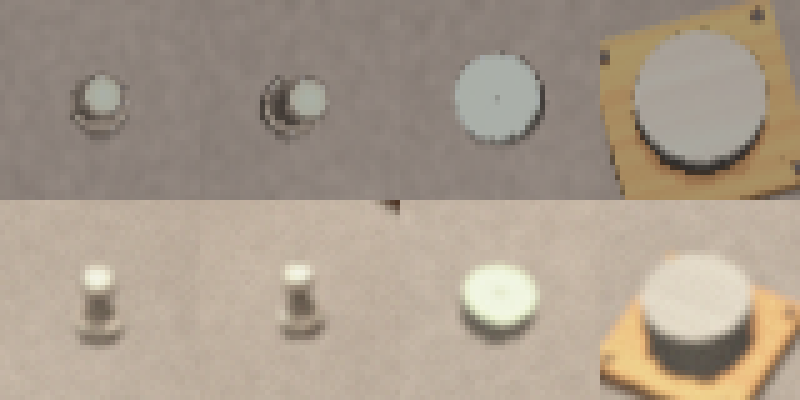

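The crops show all four items upright. In the scene camera, the pawn heads are at (317.6,231) and (279.6,196.2), the tealight top at (385.8,278.4) and the lid top at (301.2,267.4). I'll recompute with these.

```bash
python3 - <<'E'
from h import *
np.set_printoptions(precision=1,suppress=True)
t=V("top");s=V("scene")
for n,a,b,z in [("pawn1",(334.1,252.7),(317.6,231),46),("pawn2",(421.2,265.6),(279.6,196.2),46),("tea",(226.9,260.8),(385.8,278.4),26),("lid",(306.8,195.6),(301.2,267.4),56)]:
    print(n,t.plane(*a,z),s.plane(*b,z),*tri(t,a,s,b))
E
```

```text
pawn1 [491.6 -39.5  46. ] [483.  -40.8  46. ] [489.4 -37.4  53.8] 4.303123995458485
pawn2 [ 463.5 -222.5   46. ] [ 454.8 -223.5   46. ] [ 461.3 -219.1   53.6] 4.655908808038043
tea [477.5 189.1  26. ] [474.1 191.9  26. ] [476.2 190.7  27.1] 4.178512024125467
lid [612.5  17.6  56. ] [611.   22.6  56. ] [611.3  19.5  54.2] 4.79317282586035
```

{"name": "move_arm", "arguments": {"targets": "1 2 0 0 0 0 5.9; 1 2 0 0 0 0 5.9; 1 2 0 0 0 0 5.9; 1 2 0 0 0 0 5.9; 1 0 0 0 0 0 0"}}

```text
clock: 0.72
eef_pos: [343.3, -573.2, 231.0]
tool_rot: [-3.14, -0.004, 0.003]
force: [0.2, 0.3, 0.1]
width: 85.5
gripper_force: 0.0
```

{"name": "move_arm", "arguments": {"targets": "1 1.2 -3.5 1 0 0 0; 1 1.2 -3.5 1 0 0 0; 1 1.2 -3.5 1 0 0 0; 1 1.2 -3.5 1 0 0 0; 1 1.2 -3.5 1 0 0 0"}}

```text
clock: 1.13
eef_pos: [396.8, -399.1, 181.1]
tool_rot: [3.141, -0.0, 0.001]
force: [0.8, 0.5, -0.2]
width: 85.3
gripper_force: 0.0
```

{"name": "move_arm", "arguments": {"targets": "1 1.2 -3.5 1 0 0 0; 1 1.2 -3.5 1 0 0 0; 1 1.2 -3.5 1 0 0 0; 1 1.2 -3.5 1 0 0 0; 1 1.2 -3.5 1 0 0 0"}}

```text
clock: 1.55
eef_pos: [457.2, -224.3, 131.1]
tool_rot: [3.141, -0.0, 0.001]
force: [1.1, -0.3, 0.1]
width: 85.6
gripper_force: 0.0
```

{"name": "move_arm", "arguments": {"targets": "1 0 0 0 0 0 0; 1 0 0 0 0 0 0"}}

```text
clock: 1.72
eef_pos: [457.6, -222.9, 130.8]
tool_rot: [-3.14, 0.001, 0.006]
force: [-1.0, -1.6, 0.1]
width: 85.2
gripper_force: 0.0
```

{"name": "move_arm", "arguments": {"targets": "1 0.5 -0.1 3 0 0 0; 1 0 0 3 0 0 0; 1 0 0 2.5 0 0 0; 1 0 0 2 0 0 0; 0 0 0 0 0 0 0"}}

```text
clock: 2.13
eef_pos: [459.4, -225.5, 23.5]
tool_rot: [-3.14, 0.005, -0.002]
force: [-0.6, 0.4, -0.2]
width: 75.8
gripper_force: 0.0
```

{"name": "move_arm", "arguments": {"targets": "-1 0 0 0 0 0 0; -1 0 0 0 0 0 0; -1 0 0 0 0 0 0; -1 0 0 0 0 0 0; -1 0 0 0 0 0 0"}}

```text
clock: 2.55
eef_pos: [462.9, -224.7, 27.6]
tool_rot: [3.141, -0.002, 0.0]
force: [-0.4, 0.7, 5.4]
width: 16.0
gripper_force: 58.1
```

{"name": "move_arm", "arguments": {"targets": "-1 0 0 0 0 0 0; -1 0 0 0 0 0 0; -1 0 0 -1 0 0 0"}}

```text
clock: 2.8
eef_pos: [461.6, -224.1, 36.1]
tool_rot: [-3.141, 0.001, 0.0]
force: [-0.2, -0.1, -0.6]
width: 16.4
gripper_force: 58.4
```

{"name": "move_arm", "arguments": {"targets": "-1 0 0 -3 0 0 0; -1 1.5 0 -3 0 0 0; -1 3 0 0 0 0 0; -1 3 0 0 0 0 0; -1 3 -0.2 0 0 0 0"}}

```text
clock: 3.22
eef_pos: [568.6, -223.1, 98.5]
tool_rot: [3.14, -0.002, -0.001]
force: [0.3, 0.2, -0.5]
width: 16.2
gripper_force: 58.4
```

{"name": "move_arm", "arguments": {"targets": "-1 3.5 -0.2 0 0 0 0; -1 3.3 -0.3 0 0 0 0; -1 3 -0.2 0 0 0 0; -1 0 0 0 0 0 0; -1 0 0 0 0 0 0"}}

```text
clock: 3.63
eef_pos: [666.2, -214.3, 96.5]
tool_rot: [-3.141, -0.001, 0.002]
force: [-0.8, 0.3, 0.1]
width: 16.1
gripper_force: 58.4
```

```bash
python3 - <<'E'
from h import *
t=V("top");s=V("scene")
p=read_state()["eef_pos"];print(p)
a=t.proj(p).astype(int);b=s.proj(p).astype(int);print(a,b)
cr=lambda c,q:cv2.resize(c.c[q[1]-40:q[1]+40,q[0]-40:q[0]+40],(400,400))
cv2.imwrite("pics/g1.png",np.hstack([cr(t,a),cr(s,b)])[:,:,::-1])
E
```

```text
[ 663.60237148 -215.78948476   96.42414227]
[419 166] [223 222]
```

View pics/g1.png

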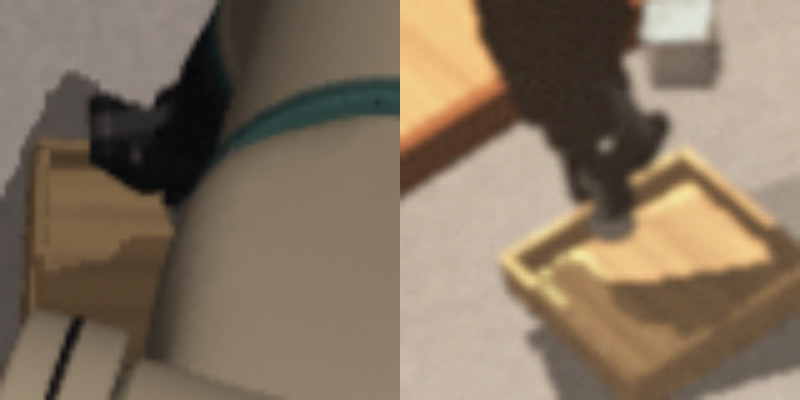

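The right-hand view shows the pawn hanging upright in the fingers over the box, with its foot at crop (610,228). I'll lower it.

{"name": "move_arm", "arguments": {"targets": "-1 0 0 3 0 0 0; -1 0 0 2 0 0 0; -1 0 0 0.8 0 0 0; -1 0 0 0.3 0 0 0; -1 0 0 0 0 0 0"}}

```text
clock: 4.15
eef_pos: [664.1, -215.9, 35.3]
tool_rot: [-3.142, 0.001, -0.001]
force: [-0.9, 0.1, 0.5]
width: 16.0
gripper_force: 58.4
```

{"name": "move_arm", "arguments": {"targets": "-0.1 0 0 0 0 0 0; -0.1 0 0 0 0 0 0; -0.1 0 0 0 0 0 0; -0.1 0 0 0 0 0 0; -0.1 0 0 -2 0 0 0"}}

```text
clock: 4.57
eef_pos: [662.5, -214.4, 52.3]
tool_rot: [-3.139, 0.006, 0.0]
force: [-0.8, 0.1, -0.5]
width: 38.6
gripper_force: 0.0
```

{"name": "move_arm", "arguments": {"targets": "0 0 0 -3 0 0 0; 0 0 0 -3 0 0 0; 1 -2 -2.5 0 0 0 0; 1 -2.5 -2.5 0 0 0 0; 1 -2.5 -2.5 0 0 0 0"}}

```text
clock: 4.98
eef_pos: [595.0, -140.0, 116.5]
tool_rot: [3.141, -0.003, -0.001]
force: [-0.0, 0.5, -1.1]
width: 77.0
gripper_force: 0.0
```

{"name": "move_arm", "arguments": {"targets": "1 -2.5 -2.5 0 0 0 0; 1 -2.5 -2.5 0 0 0 0; 1 -2.5 -2.5 0 0 0 0; 1 -2.5 -2.5 0 0 0 0; 1 0 0 0 0 0 0"}}

```text
clock: 5.4
eef_pos: [488.7, -34.6, 115.3]
tool_rot: [-3.137, 0.008, 0.006]
force: [-0.7, -0.1, 0.2]
width: 85.2
gripper_force: 0.0
```

{"name": "move_arm", "arguments": {"targets": "1 -0.1 0 3 0 0 0; 1 0 0 3 0 0 0; 1 0 0 2 0 0 0; 0.5 0 0 1 0 0 0; 0 0 0 0 0 0 0"}}

```text
clock: 5.82
eef_pos: [493.3, -40.5, 23.8]
tool_rot: [-3.141, 0.003, -0.0]
force: [0.1, -0.5, 0.5]
width: 63.9
gripper_force: 0.0
```

{"name": "move_arm", "arguments": {"targets": "-1 0 0 0 0 0 0; -1 0 0 0 0 0 0; -1 0 0 0 0 0 0; -1 0 0 0 0 0 0; -1 0 0 0 0 0 0"}}

```text
clock: 6.23
eef_pos: [495.1, -40.3, 26.4]
tool_rot: [-3.141, -0.002, 0.0]
force: [0.2, -0.4, 6.1]
width: 16.3
gripper_force: 58.2
```

{"name": "move_arm", "arguments": {"targets": "-1 0 0 0 0 0 0; -1 0 0 0 0 0 0; -1 0 0 -1 0 0 0"}}

```text
clock: 6.48
eef_pos: [493.6, -40.3, 35.1]
tool_rot: [-3.141, 0.001, 0.0]
force: [0.4, 0.0, 0.7]
width: 16.3
gripper_force: 58.5
```

{"name": "move_arm", "arguments": {"targets": "-1 0 0 -3 0 0 0; -1 0.8 1.5 -3 0 0 0; -1 2 3 0 0 0 0; -1 2 3 0 0 0 0; -1 2 3 0 0 0 0"}}

```text
clock: 6.9
eef_pos: [563.2, -146.5, 97.3]
tool_rot: [3.141, -0.002, 0.001]
force: [-0.0, 0.5, -0.3]
width: 16.0
gripper_force: 58.6
```

{"name": "move_arm", "arguments": {"targets": "-1 2 3 0 0 0 0; -1 2 3 0 0 0 0; -1 1 1 0 0 0 0; -1 0 0 0 0 0 0; -1 0 0 0 0 0 0"}}

```text
clock: 7.32
eef_pos: [611.6, -215.9, 95.6]
tool_rot: [-3.141, 0.001, -0.001]
force: [-0.4, 0.4, -0.5]
width: 16.3
gripper_force: 58.6
```

{"name": "move_arm", "arguments": {"targets": "-1 0 0 3 0 0 0; -1 0 0 2 0 0 0; -1 0 0 0.8 0 0 0; -1 0 0 0.2 0 0 0; -1 0 0 0 0 0 0"}}

```text
clock: 7.73
eef_pos: [611.6, -214.3, 35.3]
tool_rot: [-3.141, 0.001, 0.001]
force: [0.6, -0.3, -0.1]
width: 16.3
gripper_force: 58.6
```

{"name": "move_arm", "arguments": {"targets": "-0.1 0 0 0 0 0 0; -0.1 0 0 0 0 0 0; -0.1 0 0 0 0 0 0; -0.1 0 0 0 0 0 0; -0.1 0 0 -2 0 0 0"}}

```text
clock: 8.15
eef_pos: [609.7, -214.5, 52.8]
tool_rot: [-3.139, 0.006, -0.0]
force: [0.3, -0.1, -0.6]
width: 38.1
gripper_force: 0.0
```

{"name": "move_arm", "arguments": {"targets": "0 0 0 -3 0 0 0; 0 0 0 -3 0 0 0; 0 0 0 -3 0 0 0; 1 -1 -4 0 0 0 0; 1 -1 -4 0 0 0 0"}}

```text
clock: 8.57
eef_pos: [593.7, -138.7, 148.3]
tool_rot: [3.138, -0.007, -0.006]
force: [-0.1, 1.7, -0.9]
width: 65.6
gripper_force: 0.0
```

{"name": "move_arm", "arguments": {"targets": "1 -1.3 -3.65 0.4 0 0 0; 1 -1.3 -3.65 0.4 0 0 0; 1 -1.3 -3.65 0.4 0 0 0; 1 -1.3 -3.65 0.4 0 0 0; 1 -1.3 -3.65 0.4 0 0 0"}}

```text
clock: 8.98
eef_pos: [526.6, 48.6, 125.8]
tool_rot: [-3.141, -0.001, -0.001]
force: [0.3, 0.4, 0.7]
width: 85.2
gripper_force: 0.0
```

{"name": "move_arm", "arguments": {"targets": "1 -1.3 -3.65 0.4 0 0 0; 1 -1.3 -3.65 0.4 0 0 0; 1 -1.3 -3.65 0.4 0 0 0; 1 -1.3 -3.65 0.4 0 0 0; 1 0 0 0 0 0 0"}}

```text
clock: 9.4
eef_pos: [471.0, 202.8, 108.8]
tool_rot: [-3.136, 0.003, 0.013]
force: [-0.0, 0.3, 0.3]
width: 85.8
gripper_force: 0.0
```

```bash
python3 - <<'E'
from h import *
t=V("top");s=V("scene")
p=read_state()["eef_pos"];print(p)
a=t.proj([638,-215,40]).astype(int);b=s.proj([638,-215,40]).astype(int);print(a,b)
cr=lambda c,q:cv2.resize(c.c[q[1]-40:q[1]+40,q[0]-40:q[0]+40],(400,400))
cv2.imwrite("pics/g2.png",np.hstack([cr(t,a),cr(s,b)])[:,:,::-1])
E
```

```text
[474.43722835 195.30012172 109.49231884]
[414 185] [234 232]
```

View pics/g2.png

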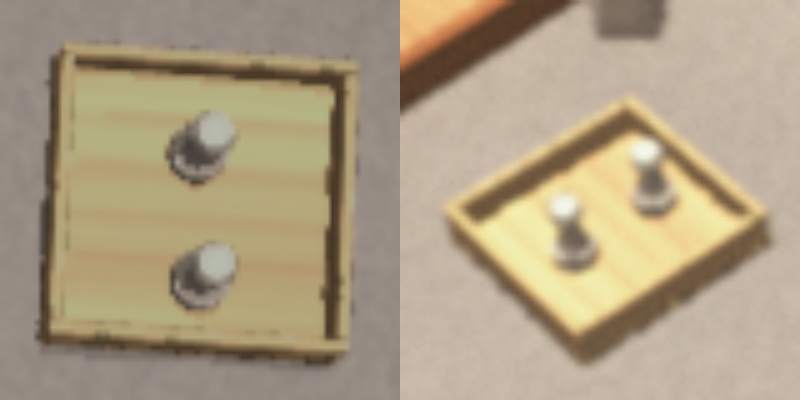

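Both pawns stand upright in the box, at crop (205,145) and (205,275). Tealight next.

{"name": "move_arm", "arguments": {"targets": "1 0 0 3 0 0 0; 1 0 0 3 0 0 0; 1 0 0 0 0 0 0; 1 0 0 0 0 0 0; 1 0 0 0 0 0 0"}}

```text
clock: 9.92
eef_pos: [476.3, 191.9, 50.4]
tool_rot: [3.142, -0.001, -0.002]
force: [0.8, 0.4, 1.0]
width: 85.7
gripper_force: 0.0
```

```bash
python3 - <<'E'
from h import *
s=read_state();print(s["eef_pos"],s["qpos"],s["width"])
E
```

```text
[476.31520059 191.91951358  50.4268966 ] [-0.54566193  0.73233737  0.16226503  2.03998381 -0.28705463  0.3890143
 -1.73114936] 85.68454894621618
```

{"name": "move_arm", "arguments": {"targets": "1 0 0.1 2.5 0 0 0; 1 0 0 1.4 0 0 0; 0 0 0 0 0 0 0; -1 0 0 0 0 0 0; -1 0 0 0 0 0 0"}}

```text
clock: 10.33
eef_pos: [476.4, 192.2, 11.9]
tool_rot: [-3.141, -0.002, -0.001]
force: [-0.2, 0.0, -0.1]
width: 51.4
gripper_force: 0.0
```

{"name": "move_arm", "arguments": {"targets": "-1 0 0 0 0 0 0; -1 0 0 0 0 0 0; -1 0 0 0 0 0 0; -1 0 0 0 0 0 0; -1 0 0 0 0 0 0"}}

```text
clock: 10.75
eef_pos: [476.3, 192.4, 12.2]
tool_rot: [-3.14, -0.003, -0.0]
force: [-1.3, -0.5, 8.5]
width: 36.1
gripper_force: 59.0
```

{"name": "move_arm", "arguments": {"targets": "-1 0 0 -1.5 0 0 0; -1 0 0 -1.5 0 0 0; -1 0 0 0 0 0 0; -1 0 0 0 0 0 0"}}

```text
clock: 11.08
eef_pos: [476.1, 192.5, 41.6]
tool_rot: [-3.14, -0.003, 0.0]
force: [-0.1, 0.5, -0.3]
width: 35.3
gripper_force: 60.0
```

{"name": "move_arm", "arguments": {"targets": "-1 0 0 -3 0 0 0; -1 2.5 -0.5 -1 0 0 0; -1 3.5 -0.75 0 0 0 0; -1 3.5 -0.75 0 0 0 0; -1 3.5 -0.75 0 0 0 0"}}

```text
clock: 11.5
eef_pos: [606.3, 220.0, 80.5]
tool_rot: [-3.141, 0.0, 0.0]
force: [1.1, 0.6, -0.7]
width: 35.1
gripper_force: 60.1
```

{"name": "move_arm", "arguments": {"targets": "-1 3 -0.75 0 0 0 0; -1 1.5 -0.3 0 0 0 0; -1 0 0 0 0 0 0; -1 0 0 0 0 0 0; -1 0 0 0 0 0 0"}}

```text
clock: 11.92
eef_pos: [648.2, 229.6, 79.4]
tool_rot: [3.141, 0.003, -0.0]
force: [-0.3, 0.6, -1.3]
width: 35.7
gripper_force: 60.1
```

{"name": "move_arm", "arguments": {"targets": "-1 0 0 3 0 0 0; -1 0 0 2 0 0 0; -1 0 0 1 0 0 0; -1 0 0 0.4 0 0 0; -1 0 0 0 0 0 0"}}

```text
clock: 12.33
eef_pos: [648.5, 229.7, 16.3]
tool_rot: [3.141, 0.003, -0.0]
force: [0.3, -0.1, -0.1]
width: 35.7
gripper_force: 60.1
```

{"name": "move_arm", "arguments": {"targets": "0.2 0 0 0 0 0 0; 0.2 0 0 0 0 0 0; 0.2 0 0 0 0 0 0; 0.2 0 0 0 0 0 0; 0.2 0 0 -2 0 0 0"}}

```text
clock: 12.75
eef_pos: [647.3, 229.3, 33.1]
tool_rot: [3.14, 0.006, -0.0]
force: [-0.1, 0.2, -0.2]
width: 51.2
gripper_force: 0.0
```

{"name": "move_arm", "arguments": {"targets": "0.2 0 0 -3 0 0 0; 0.2 0 0 -3.5 0 0 0; 1 -0.6 3.5 -2 0 0 0; 1 -0.6 3.5 0 0 0 0; 1 -0.6 3.5 0 0 0 0"}}

```text
clock: 13.17
eef_pos: [633.3, 124.7, 123.7]
tool_rot: [-3.141, -0.005, 0.002]
force: [-0.3, -0.7, 0.3]
width: 84.2
gripper_force: 0.0
```

{"name": "move_arm", "arguments": {"targets": "1 -0.6 3.5 0 0 0 0; 1 -0.6 3.5 0 0 0 0; 1 -0.6 3.5 0 0 0 0; 1 0 0 0 0 0 0; 1 0 0 0 0 0 0"}}

```text
clock: 13.58
eef_pos: [614.0, 16.3, 121.9]
tool_rot: [3.14, -0.0, -0.006]
force: [-0.9, 0.6, 0.9]
width: 85.5
gripper_force: 0.0
```

```bash
python3 - <<'E'
from h import *
t=V("top");s=V("scene")
x=read_state();print(x["eef_pos"],x["qpos"])
a=t.proj([650,231,20]).astype(int);b=s.proj([612,19,56]).astype(int);print(a,b)
b2=s.proj([650,231,20]).astype(int)
cr=lambda c,q:cv2.resize(c.c[q[1]-40:q[1]+40,q[0]-40:q[0]+40],(400,400))
cv2.imwrite("pics/g3.png",np.hstack([cr(s,b2),cr(s,b)])[:,:,::-1])
E
```

```text
[614.43189283  21.14370394 121.54041042] [-0.20598376  0.71968796  0.20710363  1.72376059 -0.2090634   0.71909112
 -1.46142352]
[209 182] [299 266]
```

View pics/g3.png

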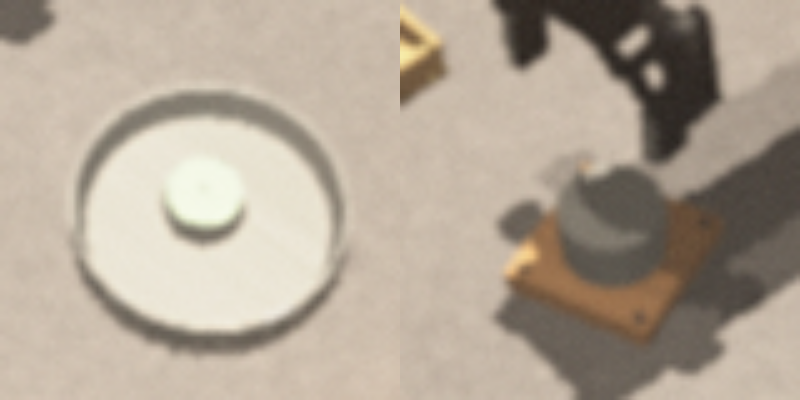

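The tealight lies in the dish, at left crop (205,195), and the gripper is over the tin. I'll turn the wrist to gain range both ways, then read the pose.

{"name": "move_arm", "arguments": {"targets": "1 0 0 1 0 0 -6.5; 1 0 0 1 0 0 -6.5; 1 0 0 0 0 0 -6.5; 1 0 0 0 0 0 -6.5; 1 0 0 0 0 0 -6.5"}}

```text
clock: 14.1
eef_pos: [614.3, 22.8, 101.0]
tool_rot: [-3.141, -0.001, 0.576]
force: [-0.5, 0.3, 0.5]
width: 85.7
gripper_force: 0.0
```

{"name": "move_arm", "arguments": {"targets": "1 0 0 0 0 0 -6.5; 1 0 0 0 0 0 -6; 1 0 0 0 0 0 0; 1 0 0 0 0 0 0; 1 0 0 0 0 0 0"}}

```text
clock: 14.52
eef_pos: [614.2, 21.3, 101.3]
tool_rot: [-3.141, -0.0, 0.784]
force: [1.2, -0.4, -0.0]
width: 85.1
gripper_force: 0.0
```

```bash
python3 - <<'E'
from h import *
x=read_state();print(x["eef_pos"],x["tool_rot"],x["qpos"],x["torque"])
y=x["tool_rot"][2]; d=np.array([612,19.5])-x["eef_pos"][:2]
print("tool x,y cm",[(np.cos(y)*d[0]+np.sin(y)*d[1])/10,(np.sin(y)*d[0]-np.cos(y)*d[1])/10])
E
```

```text
[614.2392552   21.25477493 101.27794281] [-3.14131740e+00 -3.98080154e-04  7.84228578e-01] [-0.06907061  0.73717281 -0.01775005  1.73143163  0.01839145  0.67302285
 -0.88316074] [0.00430193 0.0188194  0.01406271]
tool x,y cm [np.float64(-0.28246045368106526), np.float64(-0.033927590218011505)]
```

{"name": "move_arm", "arguments": {"targets": "1 -0.3 0 3 0 0 0; 1 0 0 2.7 0 0 0; 1 0 0 1.5 0 0 0; 1 0 0 0.5 0 0 0; 1 0 0 0 0 0 0"}}

```text
clock: 14.93
eef_pos: [611.1, 18.3, 23.0]
tool_rot: [-3.14, 0.002, 0.785]
force: [-0.4, -0.2, -0.6]
width: 85.4
gripper_force: 0.0
```

{"name": "move_arm", "arguments": {"targets": "0.5 0 0 0 0 0 0; 0.3 0 0 0 0 0 0; -1 0 0 0 0 0 0; -1 0 0 0 0 0 0; -1 0 0 0 0 0 0"}}

```text
clock: 15.35
eef_pos: [611.2, 20.1, 26.1]
tool_rot: [-3.139, -0.001, 0.786]
force: [-3.8, 4.7, 5.9]
width: 55.5
gripper_force: 62.3
```

```bash
python3 - <<'E'
from h import *
x=read_state();print({k:np.round(x[k],2) for k in("eef_pos","tool_rot","force","torque","width","gripper_force","qpos")})
E
```

```text
{'eef_pos': array([611.22,  20.07,  26.06]), 'tool_rot': array([-3.14, -0.  ,  0.79]), 'force': array([-3.76,  4.71,  5.91]), 'torque': array([ 0.79,  0.98, -0.  ]), 'width': np.float64(55.53), 'gripper_force': np.float64(62.3), 'qpos': array([-0.07,  0.85, -0.02,  1.77,  0.02,  0.53, -0.88])}
```

{"name": "move_arm", "arguments": {"targets": "-1 0 0 0 0 0 -2; -1 0 0 0 0 0 -2; -1 0 0 0 0 0 0; -1 0 0 0 0 0 0"}}

```text
clock: 15.68
eef_pos: [611.2, 20.5, 26.1]
tool_rot: [-3.138, -0.002, 0.852]
force: [-3.4, 4.5, 6.0]
width: 55.5
gripper_force: 62.2
```

```bash
cat > r.py <<'E'
from h import *
x=read_state();print({k:np.round(x[k],2) for k in("eef_pos","tool_rot","force","torque","width","gripper_force","qpos")})
E
python3 r.py
```

```text
{'eef_pos': array([611.17,  20.54,  26.06]), 'tool_rot': array([-3.14, -0.  ,  0.85]), 'force': array([-3.39,  4.49,  5.97]), 'torque': array([ 1.02,  0.99, -1.  ]), 'width': np.float64(55.47), 'gripper_force': np.float64(62.21), 'qpos': array([-0.06,  0.85, -0.04,  1.77,  0.05,  0.53, -0.84])}
```

Turning anticlockwise meets 1.0 N m, so it is blocked that way. Trying clockwise.

{"name": "move_arm", "arguments": {"targets": "-1 0 0 0 0 0 4; -1 0 0 0 0 0 4; -1 0 0 0 0 0 4; -1 0 0 0 0 0 0; -1 0 0 0 0 0 0"}}

```text
clock: 16.1
eef_pos: [611.0, 19.8, 26.1]
tool_rot: [-3.139, 0.0, 0.646]
force: [-4.8, 2.1, 6.6]
width: 55.5
gripper_force: 62.5
```

```bash
python3 r.py
```

```text
{'eef_pos': array([610.96,  19.81,  26.05]), 'tool_rot': array([-3.14,  0.  ,  0.65]), 'force': array([-4.84,  2.1 ,  6.55]), 'torque': array([0.71, 1.03, 0.06]), 'width': np.float64(55.47), 'gripper_force': np.float64(62.49), 'qpos': array([-0.09,  0.85,  0.02,  1.77, -0.03,  0.53, -0.98])}
```

Reversed thread: it turns freely clockwise, at 0.06 N m.

{"name": "move_arm", "arguments": {"targets": "-1 0 0 0 0 0 6; -1 0 0 0 0 0 6; -1 0 0 0 0 0 6; -1 0 0 0 0 0 6; -1 0 0 0 0 0 0"}}

```text
clock: 16.52
eef_pos: [611.3, 20.0, 26.1]
tool_rot: [-3.139, 0.0, 0.223]
force: [-3.8, 2.1, 6.2]
width: 55.3
gripper_force: 62.8
```

```bash
python3 r.py
```

```text
{'eef_pos': array([611.31,  20.01,  26.09]), 'tool_rot': array([-3.14,  0.  ,  0.22]), 'force': array([-3.76,  2.12,  6.18]), 'torque': array([0.78, 0.81, 0.04]), 'width': np.float64(55.28), 'gripper_force': np.float64(62.84), 'qpos': array([-0.15,  0.85,  0.12,  1.77, -0.19,  0.53, -1.26])}
```

{"name": "move_arm", "arguments": {"targets": "-1 0 0 0 0 0 6; -1 0 0 0 0 0 6; -1 0 0 0 0 0 6; -1 0 0 0 0 0 6; -1 0 0 0 0 0 6"}}

```text
clock: 16.93
eef_pos: [611.6, 19.8, 26.1]
tool_rot: [-3.139, 0.001, -0.301]
force: [-4.1, 1.5, 4.5]
width: 55.5
gripper_force: 62.6
```

{"name": "move_arm", "arguments": {"targets": "-1 0 0 0 0 0 6; -1 0 0 0 0 0 6; -1 0 0 0 0 0 0"}}

```text
clock: 17.18
eef_pos: [611.8, 19.9, 26.1]
tool_rot: [-3.139, 0.001, -0.51]
force: [-3.4, 2.4, 5.7]
width: 55.2
gripper_force: 62.6
```

```bash
python3 r.py
```

```text
{'eef_pos': array([611.75,  19.89,  26.06]), 'tool_rot': array([-3.14,  0.  , -0.51]), 'force': array([-3.35,  2.45,  5.7 ]), 'torque': array([ 0.6 ,  0.62, -0.12]), 'width': np.float64(55.21), 'gripper_force': np.float64(62.59), 'qpos': array([-0.26,  0.87,  0.31,  1.77, -0.45,  0.57, -1.75])}
```

{"name": "move_arm", "arguments": {"targets": "-1 0 0 -0.3 0 0 0; -1 0 0 -0.3 0 0 0; -1 0 0 -0.3 0 0 0; -1 0 0 0 0 0 0"}}

```text
clock: 17.52
eef_pos: [611.5, 19.6, 34.0]
tool_rot: [-3.14, 0.002, -0.505]
force: [-3.0, 4.8, 0.5]
width: 55.1
gripper_force: 64.1
```

{"name": "move_arm", "arguments": {"targets": "-1 0 0 -1 0 0 0; -1 0 0 -2 0 0 0; -1 0 0 -2 0 0 0; -1 0 0 -2 0 0 0; -1 0 0 -1.5 0 0 0"}}

```text
clock: 17.93
eef_pos: [613.9, 15.9, 121.4]
tool_rot: [-3.141, -0.005, -0.508]
force: [-0.0, -0.4, -0.4]
width: 55.8
gripper_force: 64.1
```

{"name": "move_arm", "arguments": {"targets": "-1 0 0 -1 0 0 0; -1 0 0 -0.2 0 0 0; -1 0 0 0 0 0 0; -1 0 0 0 0 0 0; -1 0 0 0 0 0 0"}}

```text
clock: 18.35
eef_pos: [611.4, 17.8, 129.4]
tool_rot: [3.141, 0.001, -0.506]
force: [0.2, -0.2, -1.2]
width: 55.5
gripper_force: 64.1
```

```bash
python3 r.py; python3 - <<'E'
from h import *
t=V("top");s=V("scene")
b=s.proj([612,19,100]).astype(int)
cv2.imwrite("pics/g4.png",np.hstack([cv2.resize(s.c[b[1]-50:b[1]+50,b[0]-50:b[0]+50],(400,400)),cv2.resize(t.c[60:340,110:520],(400,273))[0:273] if 0 else cv2.resize(s.c[140:380,170:490],(400,400))])[:,:,::-1])
E
```

```text
{'eef_pos': array([611.38,  17.81, 129.36]), 'tool_rot': array([ 3.14,  0.  , -0.51]), 'force': array([ 0.2 , -0.25, -1.16]), 'torque': array([-0.02, -0.02, -0.06]), 'width': np.float64(55.49), 'gripper_force': np.float64(64.12), 'qpos': array([-0.31,  0.73,  0.39,  1.73, -0.38,  0.76, -1.81])}
```

View pics/g4.png

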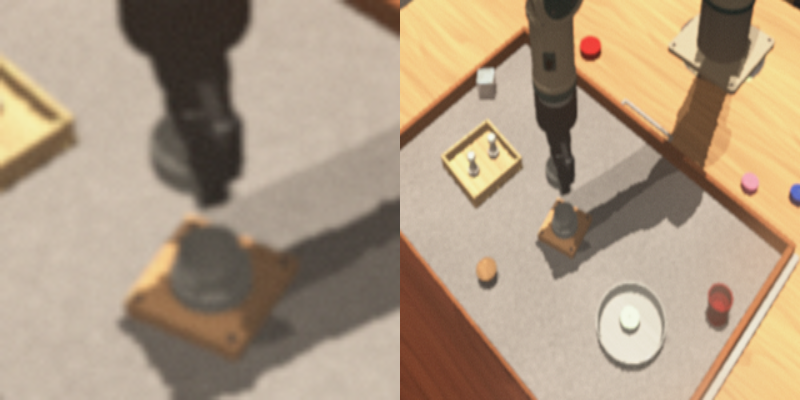

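The left crop shows the lid held level at (180,155) above the open tin at (212,265). On the right, the pawns are in the box, the tealight is in the dish, and the egg cup, spinning top and cube puzzle are still standing. I'll let the arm settle, then hand in.

{"name": "move_arm", "arguments": {"targets": "-1 0 0 0 0 0 0; -1 0 0 0 0 0 0; -1 0 0 0 0 0 0; -1 0 0 0 0 0 0; -1 0 0 0 0 0 0"}}

```text
clock: 18.87
eef_pos: [612.0, 17.9, 130.3]
tool_rot: [3.142, 0.0, -0.506]
force: [0.2, 0.3, -0.0]
width: 54.9
gripper_force: 64.1
```

```bash
python3 -c "
from cell import order,read_state
x=read_state();print(x['eef_pos'],abs(x['qd']).max(),x['width']);print(order.finish_job())"
```

```text
[611.99466781  17.89754604 130.26011061] 0.002180611896104268 54.93208983782057
the job is handed in; nothing more can be done
None
```

Job handed in at about 19 s: both pawns are in the box, the tealight is in the dish, and the lid (its thread was reversed) is held level and still about 87 mm above the tin's rim, with the egg cup, spinning top and cube puzzle untouched.

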